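Open the wash case and put away the nail brush that fits

TASK

Lift the lid of the wooden wash case by its tab, steadily and without flinging it, until it rests back on its stop and stays open. Then pick the one of the three nail brushes that the case's larger compartment is made for (the middle length) and set it down in there, not dropped, bristles down and flat on the compartment's floor. Leave the lid open, and leave the other brushes and everything else on the sill where they are.

Things in the scene. Friction and masses are not known exactly. Their poses are not given: they have to be found in the camera images.
- case: wooden wash case, fixed, 112 mm (x, front to back) by 206 mm (y), walls 66 mm high, 6 mm thick, floor 8 mm. Origin: centre of underside; x from the front (tab side) to the hinge side, z up. A wall at y = +30 mm (6 mm thick, top at 58 mm) parts it: larger compartment y -97 to +27 mm, smaller y +33 to +97 mm (holds a round tin 56 mm wide, 32 mm high).
- bay (a point): centre of the floor of the case's larger compartment, which is 100 mm along the case's x, 124 mm along its y and 58 mm deep to the rim; axes as the case
- lid (a joint): lid angle in rad: 0 closed, grows as it opens, 1.85 on its stop (leaning back 16 degrees past upright). It falls shut by itself if let go before about 1.5 and leans onto the stop by itself past about 1.75. Hinge line: through point lid_hinge along the case's y.
- lid_hinge (a point): middle of the lid's hinge line: 56 mm behind the case's centre (case x), at 66 mm height; axes as the case. The lid is a wooden board 112 mm by 206 mm, 10 mm thick (66 to 76 mm high when closed), 0.25 kg
- lid_tab (a point): point to grip on the dark wooden pull tab of the lid: 30 mm out from its front edge, 142 mm from the hinge. The tab is 24 mm wide (along case y), 12 mm thick, stands out level 44 mm from the middle of the front edge when closed, underside 66 mm above the sill, free beneath; it points up when open. Axes turn with the lid: x towards the hinge, y along the hinge line.
- brush_mid: middle-sized nail brush: pale wooden block 104 mm long, 46 mm wide, over 15 mm of bristles, with a plain wooden grip ridge along the middle of its back (62 mm long, 22 mm wide, 25 mm high). Overall height 55 mm: block top at 31 mm, ridge from 30 to 55 mm. Origin: centre of the underside (bristle tips). x along its length, z up.
- brush_short: short nail brush: pale wooden block 76 mm long, 46 mm wide, over 15 mm of bristles, with a plain wooden grip ridge along the middle of its back (46 mm long, 22 mm wide, 25 mm high). Overall height 55 mm: block top at 31 mm, ridge from 30 to 55 mm. Origin: centre of the underside (bristle tips). x along its length, z up.
- brush_long: long nail brush: pale wooden block 136 mm long, 46 mm wide, over 15 mm of bristles, with a plain wooden grip ridge along the middle of its back (82 mm long, 22 mm wide, 25 mm high). Overall height 55 mm: block top at 31 mm, ridge from 30 to 55 mm. Origin: centre of the underside (bristle tips). x along its length, z up.
- soap_dish: white ceramic soap dish 130 x 90 x 24 mm; origin: centre of underside
- soap_bar: green bar of soap 85 x 55 x 26 mm in the dish; origin: centre of underside
- cup: clear cup 74 mm wide, 95 mm high, with a blue toothbrush leaning out of it (175 mm high over all); origin: centre of underside
- scraper: U-shaped steel tongue scraper lying flat, 125 x 48 x 8 mm; origin: centre of underside
- jar: white jar, 68 mm wide, 65 mm high; origin: centre of underside
- bottle: brown glass bottle 62 mm wide, 160 mm high; origin: centre of underside
- comb: dark wooden comb lying flat, 150 x 42 x 6 mm; origin: centre of underside
Mind the look-alikes: they are no part of the job. Leave any green look-alike of the brush_mid alone.

How it is judged:
On the way, in this order (a step that is already met when the one before it is completed fails the run):
1. the lid has been lifted back onto its stop (1.78 rad or more) (value of joint lid above 1.78 rad), for 0.2 s.
2. with the lid still open, the middle-sized brush lies flat on the floor of the larger compartment (value of joint lid above 1.78 rad and x of brush_mid in the frame of bay between -0.04 and 0.04 m and y of brush_mid in the frame of bay between -0.035 and 0.035 m and z of brush_mid in the frame of bay between -0.006 and 0.006 m and angle between brush_mid's own z axis and vertical below 0.12 rad), for 0.2 s.
At the end, for the whole second after the job is handed in: Lid open at 1.78 rad or more, at rest; middle-sized brush at rest in the larger compartment (within 40 mm along case x, 35 mm along y of its centre), underside within 6 mm of its floor, tilted under 0.12 rad; the other brushes and all bystanders within 30 mm of their starts (all of step 2 and linear speed of brush_mid below 0.02 m/s and velocity of joint lid between -0.05 and 0.05 rad/s and distance of each of brush_short, brush_long, soap_dish, soap_bar, cup, scraper, jar, bottle, comb from where it was at the start of the episode below 0.03 m); the robot touches nothing.
It fails at once if the lid is flung open (opening faster than 3 rad/s) (velocity of joint lid above 3 rad/s).
It fails at once if the brush is dropped into the case (faster than 0.65 m/s inside it) (horizontal distance between brush_mid and bay below 0.06 m and z of brush_mid in the frame of bay below 0.05 m and linear speed of brush_mid above 0.65 m/s).
It fails at once if another brush or bystander is moved more than 40 mm (distance of any of brush_short, brush_long, soap_dish, soap_bar, cup, scraper, jar, bottle, comb from where it was at the start of the episode above 0.04 m).
It also fails if it takes over 58 s, if anything falls off the work surface, if the arm or the gripper's body presses on something with over 40 N, if the wrist force passes 120 N, or if a joint passes its speed limit or range.

ROBOT

A 6-joint arm with a two-finger parallel gripper is mounted at the origin on the work surface. World frame = base frame: x ahead of the robot, y to its left, z up, the work surface at z = 0. Lengths are in m, angles in rad, forces in N, time in s.
With the tool pointing down it reaches from about 0.275 to 1 m from the base axis. Payload 8.4 kg.
Tool frame: the origin (TCP) lies at the very end of the fingers, on their centre line; the grasp point (between the pads) lies 19 mm behind it (env.grip_point_offset is the distance from the TCP to the grasp point, in m); z points along the fingers, y is the line along which they close (so a half turn about z gives the same grasp; the last joint's range is limited). The gripper opens to 85 mm and grips with 20 to 120 N. Pads are 22 mm wide; open, the fingers measure 114 mm over their backs; the gripper's body (76 mm by 85 mm) begins 54 mm behind the grasp point. The pads swing forward as they close: fully open they stand 13 mm farther back than shut.
Start: joints at [1.236, 0.353, 1.633, -0, 1.155, -0.002], TCP at [0.204, 0.591, 0.231] pointing down, gripper open.
Joint ranges: [-2.63, 2.63], [-0.92, 2.1], [0.06, 2.66], [-1.3, 4.44], [0, 2.69], [-3.02, 3.02]. Speed limits (rad/s): [2.22, 2.22, 2.79, 3.14, 3.14, 3.14].

INTERFACE

Orientations are given as [roll, pitch, yaw] about the fixed x, y, z axes, in that order (R = Rz(yaw) Ry(pitch) Rx(roll)).
In Python, from workcell import env, eyes gives the robot as it stands.
- The arm moves only by the shell command python3 -m inch 'ROWS' [OPENING] [FORCE]. ROWS is JSON, a list that holds one entry, the list of rows, each a list of 6 numbers: the shift along the tool's x, y, z scaled (see below), then the turn, a rotation vector about the tool's x, y, z scaled (see below). A call has 1 to 8 rows; each row is the pose to reach, as a shift and turn from the pose commanded when the call began, along the tool's axes at that moment, turning the shorter way round; what a row does not reach only later rows make up. The controller multiplies each number of a shift by 600 mm and each number of a turn by 180 degrees. A row lasts 1/8 s, in which the tool goes at most 62.5 mm and 10.7 degrees, less where a joint would pass 70% of its speed; a pose out of reach is approached as far as the arm can. A call with a number of a shift or a turn outside -1 to 1 is refused whole. A call with a gripper value outside its range is refused whole. OPENING is the opening, from -1 (shut) to 1 (fully open), set as the call begins (- or left out, the last holds). The fingers move at their own pace and stop on an object; FORCE is the grip in N (left out, the last holds). Time passes only in rows, so rows that repeat a pose let the fingers close. It gives the time, the measured TCP pose, the force, the opening and the grip force at its end, in the units of the state.
- env.observe(): the state, without advancing time (a new reading comes with each control period).
- eyes.capture(name): name is "scene" or "top" or "wrist"; returns (picture, depth): 400x640x3 uint8, blue, green, red; 400x640 float32, m along the optical axis (not along the pixel's ray), 0 where there is no reading.
- eyes.get_calibration(name): a dict with "intrinsics" (3x3 intrinsics, pixels), "R" (3x3) and "t" (3): a world point X has camera coordinates R X + t; the wrist camera has in their place "mount" (4x4, takes a point from camera to tool coordinates, whose origin is the TCP and whose axes are the flange's). Camera axes: x right, y down, z forward; pixel columns grow to the right and rows downward; lengths in m; the calibration is good to about 2 mm. A picture is of the moment at which its call begins: read the wrist's pose just before it. get_calibration takes no time and is no camera call.
- env.close_job(): hands the job in; it is judged then, once.
The state is a dict: "time_s": time; "qpos": joint angles; "qvel": joint speeds; "effort": joint torques, N m; "tool_pos": TCP position; "orientation": TCP orientation; "contact_force": force on the tool from outside, world axes, zero at the start; "torque": the same for the moment, N m; "gripper_width": finger opening in m; "gripper_force": force on a finger pad.
Only numpy, scipy, OpenCV 4.12 (cv2) and the standard library are available. Lean on these libraries where they do the work, as an engineer would, in place of code of your own. Each camera call takes 0.05 s, during which the arm holds its last target. There are 200 camera calls.

## Working session

There is one attempt and no reset: what is moved stays moved. The work goes in short steps, Python scripts to look and compute and a shell command to move; the robot and the scene stay as the last step left them, time stands still between calls to the robot, and variables do not carry over. Pictures are saved under pics/ and viewed, at most 10 in all, crops included, and the job is handed in when it is done.

```bash
mkdir -p pics; ls
python3 - <<'E'
from workcell import env, eyes
import cv2,numpy as np
for n in ("scene","top"):
    p,d=eyes.capture(n); cv2.imwrite(f"pics/{n}0.png",p); np.save(f"{n}0.npy",d)
    c=eyes.get_calibration(n); print(n,{k:np.round(v,3).tolist() for k,v in c.items()})
print(eyes.get_calibration("wrist")); print(env.observe(), env.grip_point_offset)
E
```

```text
pics
scene {'intrinsics': [[387.148, 0.0, 326.993], [0.0, 387.148, 201.83], [0.0, 0.0, 1.0]], 'R': [[0.73, 0.683, -0.015], [0.543, -0.594, -0.594], [-0.415, 0.425, -0.805]], 't': [-0.389, -0.232, 1.333]}
top {'intrinsics': [[476.439, 0.0, 322.083], [0.0, 476.439, 202.964], [0.0, 0.0, 1.0]], 'R': [[0.028, -0.999, 0.017], [-0.987, -0.03, -0.156], [0.156, -0.013, -0.988]], 't': [0.002, 0.553, 1.647]}
{'intrinsics': array([[319.86694554,   0.        , 321.45216576],
       [  0.        , 319.86694554, 196.7788332 ],
       [  0.        ,   0.        ,   1.        ]]), 'mount': array([[-9.62030721e-04, -9.60714916e-01, -2.77535449e-01,
         7.00448232e-02],
       [ 9.99999524e-01, -8.78253211e-04, -4.26177280e-04,
        -2.19251483e-03],
       [ 1.65688470e-04, -2.77535727e-01,  9.60715303e-01,
        -1.42521490e-01],
       [ 0.00000000e+00,  0.00000000e+00,  0.00000000e+00,
         1.00000000e+00]])}
{'time_s': 0.1, 'qpos': array([ 1.23561981e+00,  3.53580431e-01,  1.63407790e+00,  5.41246735e-06,
        1.15521619e+00, -2.40243539e-03]), 'qvel': array([-0.00104932, -0.00192043, -0.0013946 , -0.00186013, -0.003499  ,
       -0.00070154]), 'effort': array([-7.26686230e-04, -6.06356978e+01, -3.42820323e+01, -1.04610735e-04,
        3.83472550e-03,  9.84856229e-06]), 'tool_pos': array([0.20402018, 0.59029322, 0.23062804]), 'orientation': array([-3.14031081e+00, -8.02853913e-06,  2.80881638e+00]), 'contact_force': array([0.41103007, 0.14869228, 0.19273128]), 'torque': array([-0.03140625,  0.00696764,  0.01950248]), 'gripper_force': 0.0, 'gripper_width': 0.08573655919654549} 0.0187
```

View pics/scene0.png

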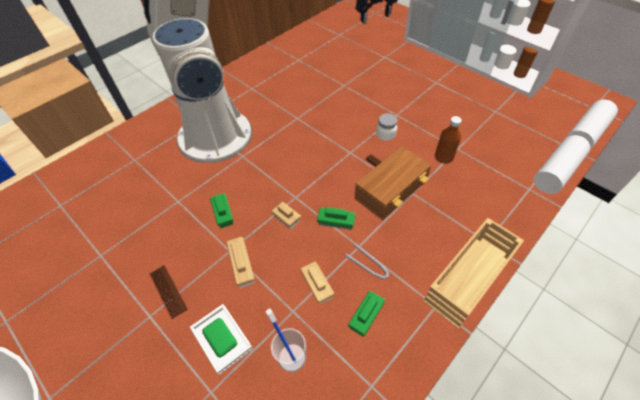

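View pics/top0.png

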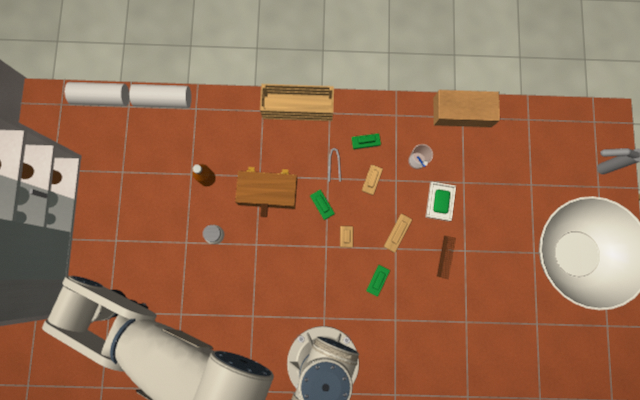

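The scene view shows the case (lid centre ~(395,178), tab ~(375,160)), with the mid brush at (317,281), short at (286,214) and long at (240,261). In the top view the case is at (266,190), its tab at (264,210), the mid brush at (372,180), short at (346,237) and long at (398,232). The rest are green look-alikes or bystanders. Next I'll measure from both views.

```bash
cat > h.py <<'E'
import numpy as np, cv2
from scipy.spatial.transform import Rotation as Ro
from workcell import env, eyes
def cloud(d,K,R,t):
    v,u=np.mgrid[:d.shape[0],:d.shape[1]]
    P=np.stack([(u-K[0,2])/K[0,0]*d,(v-K[1,2])/K[1,1]*d,d],-1)
    X=(P-t)@R; X[d<=0]=np.nan
    return X
def fixed(n,p,d):
    c=eyes.get_calibration(n); return cloud(d,c["intrinsics"],c["R"],c["t"])
def wrist():
    s=env.observe(); p,d=eyes.capture("wrist"); c=eyes.get_calibration("wrist"); M=c["mount"]
    Rt=Ro.from_euler("xyz",s["orientation"]).as_matrix()
    Rw=Rt@M[:3,:3]; o=Rt@M[:3,3]+s["tool_pos"]
    return p,d,cloud(d,c["intrinsics"],Rw.T,-Rw.T@o)
def rect(X,m):
    m=m&np.isfinite(X[...,0]); (c,s,a)=cv2.minAreaRect((X[m][:,:2]*1000).astype(np.float32))
    return np.round(c,1),np.round(s,1),round(a,1),m.sum(),np.round(np.percentile(X[m][:,2],[5,50,95])*1000,1)
E
python3 - <<'E'
from h import *
boxes={"top":dict(mid=(358,160,388,198),short=(336,222,356,250),long=(380,210,415,255),case=(228,165,302,222)),
"scene":dict(mid=(295,255,340,305),short=(268,198,304,230),long=(222,232,260,290),case=(345,140,440,225))}
for n in boxes:
    p=cv2.imread(f"pics/{n}0.png");d=np.load(n+"0.npy");X=fixed(n,p,d);z=X[...,2]
    for k,(a,b,c,e) in boxes[n].items():
        bm=np.zeros(z.shape,bool);bm[b:e,a:c]=1
        if k=="case":
            print(n,"lid+tab",rect(X,bm&(z>.066)&(z<.086)))
            m=bm&(z>.066)&(z<.086)
            tm=cv2.morphologyEx(m.astype(np.uint8),cv2.MORPH_OPEN,np.ones((19,19)))>0
            print("lid only",rect(X,tm)); q=m&~tm; 
            nb,l,st,ce=cv2.connectedComponentsWithStats(q.astype(np.uint8))
            for i in range(1,nb):
                if st[i,4]>15: print("piece",st[i],X[l==i].mean(0).round(4))
        else:
            print(n,k,"all",rect(X,bm&(z>.02)&(z<.07)),"ridge",rect(X,bm&(z>.043)&(z<.07)))
E
```

```text
top mid all (array([ 648.6, -161.4]), array([ 46. , 105.5]), 71.2, np.int64(362), array([25.5, 34.2, 59.7])) ridge (array([ 642. , -163.7]), array([30.7, 74.6]), 71.8, np.int64(115), array([45.3, 55.3, 62.4]))
top short all (array([440.5, -72.8]), array([46.8, 75.5]), 89.6, np.int64(281), array([25. , 33.9, 59.8])) ridge (array([440.3, -72.3]), array([22.1, 42.9]), 89.9, np.int64(88), array([48.5, 55.5, 61.4]))
top long all (array([ 458.7, -255.8]), array([ 46.9, 137.5]), 62.9, np.int64(495), array([25.6, 34.6, 59.9])) ridge (array([ 458.1, -255.3]), array([23. , 82.5]), 63.6, np.int64(152), array([48.2, 55.7, 61.9]))
top lid+tab (array([581.9, 215.9]), array([206.5, 171.4]), 87.4, np.int64(1971), array([70.8, 77. , 83.2]))Traceback (most recent call last):
  File "<stdin>", line 12, in <module>
  File "h.py", line 18, in rect
    return np.round(c,1),np.round(s,1),round(a,1),m.sum(),np.round(np.percentile(X[m][:,2],[5,50,95])*1000,1)
                                                                   ~~~~~~~~~~~~~^^^^^^^^^^^^^^^^^^^^^
    return _quantile_unchecked(
        a, q, axis, out, overwrite_input, method, keepdims, weights)
    return _ureduce(a,
                    func=_quantile_ureduce_func,
    ...<5 lines>...
                    overwrite_input=overwrite_input,
                    method=method)
    r = func(a, **kwargs)
    result = _quantile(arr,
                       quantiles=q,
    ...<2 lines>...
                       out=out,
                       weights=wgt)
    slices_having_nans = np.isnan(arr[-1, ...])
                                  ~~~^^^^^^^^^
IndexError: index -1 is out of bounds for axis 0 with size 0
```

```bash
python3 -m inch --help 2>&1 | head -20
python3 - <<'E'
import cv2
p=cv2.imread("pics/top0.png")[150:260,210:420]
cv2.imwrite("pics/c1.png",cv2.resize(p,(798,418),interpolation=cv2.INTER_CUBIC))
E
```

```text
invalid input: not JSON, or not a number
```

View pics/c1.png

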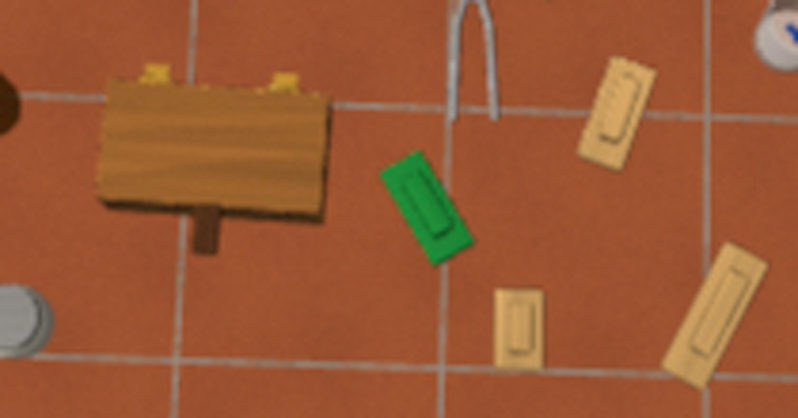

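The crop shows the lid corners at about (108,80), (330,95), (323,218) and (100,203), and the tab tip at (205,252). The mid brush is at (617,113) with its ridge at (622,108). A green look-alike lies between the case and the mid brush at (427,208).

Run:
```python
from h import *
boxes={"top":dict(mid=(358,160,388,198),short=(336,222,356,250),case=(228,165,302,222)),
"scene":dict(mid=(295,255,340,305),short=(268,198,304,230),case=(345,140,440,225))}
for n in boxes:
    p=cv2.imread(f"pics/{n}0.png");d=cv2.medianBlur(np.load(n+"0.npy"),3);X=fixed(n,p,d);z=X[...,2]
    for k,(a,b,c,e) in boxes[n].items():
        bm=np.zeros(z.shape,bool);bm[b:e,a:c]=1
        if k=="case":
            m=bm&(z>.066)&(z<.09)
            u=m.astype(np.uint8)
            tm=cv2.morphologyEx(u,cv2.MORPH_OPEN,np.ones((13,13)))>0 if n=="top" else cv2.morphologyEx(u,cv2.MORPH_OPEN,cv2.getStructuringElement(cv2.MORPH_ELLIPSE,(19,19)))>0
            print(n,"lid",rect(X,tm)); q=m&~tm
            nb,l,st,ce=cv2.connectedComponentsWithStats(q.astype(np.uint8))
            for i in range(1,nb):
                if st[i,4]>15: print("piece",st[i],X[l==i].mean(0).round(4),rect(X,l==i))
        else:
            print(n,k,"all",rect(X,bm&(z>.02)&(z<.07)),"ridge",rect(X,bm&(z>.046)&(z<.07)))
# triangulate by hand-read pixels: top crop -> full
    
c=eyes.get_calibration("top");s=eyes.get_calibration("scene")
print("top corners of lid at z=.076, tab tip at .078")
K=np.linalg.inv(c["intrinsics"]);C=-c["R"].T@c["t"]
for (u,v) in [(108,80),(330,95),(323,218),(100,203),(205,252),(205,210)]:
    r=c["R"].T@K@np.array([210+u/3.8,150+v/3.8,1]); l=(.077-C[2])/r[2]; print((C+l*r).round(4))
```

```text
top mid all (array([ 648.7, -161.5]), array([ 46. , 105.3]), 71.3, np.int64(359), array([26.4, 32.5, 57. ])) ridge (array([ 649.1, -161.5]), array([21.6, 62.6]), 72.0, np.int64(106), array([48.9, 55.1, 57.5]))
top short all (array([440.9, -72.3]), array([75.3, 46.3]), 1.1, np.int64(281), array([26.8, 32.8, 57.7])) ridge (array([440.7, -72.3]), array([42.4, 21.3]), 1.2, np.int64(87), array([49.8, 55.1, 59.3]))
top lid (array([596.4, 215.4]), array([204.9, 114.1]), 89.4, np.int64(1859), array([74.1, 77. , 80. ]))
piece [261 204   9  13  89] [0.5186 0.2176 0.078 ] (array([517.4, 215.7]), array([41.9, 27.3]), 1.9, np.int64(89), array([71.6, 78.9, 81.4]))
scene mid all (array([ 646.1, -160.7]), array([ 46.7, 103.9]), 71.1, np.int64(729), array([25.8, 31.1, 55. ])) ridge (array([ 646.6, -160.9]), array([21.6, 61.1]), 71.4, np.int64(211), array([49.4, 53.9, 55.7]))
scene short all (array([437.4, -71.7]), array([75.8, 45.7]), 0.7, np.int64(391), array([24. , 31.1, 55. ])) ridge (array([436.8, -71.8]), array([22.1, 46.1]), 89.2, np.int64(115), array([48.4, 53.8, 55.7]))
scene lid (array([592.7, 216.3]), array([208.6, 122.4]), 87.6, np.int64(2180), array([72.4, 75.6, 76.9]))
piece [365 154  15  12  96] [0.5133 0.2168 0.076 ] (array([513. , 218.4]), array([24.7, 38.7]), 83.7, np.int64(96), array([70.3, 76.9, 77.9]))
piece [423 160   7  10  27] [0.6451 0.3093 0.0736] (array([642.9, 312.6]), array([11.9, 32.2]), 50.2, np.int64(27), array([69.1, 74.2, 76.1]))
piece [355 178   7  12  36] [0.5425 0.1214 0.0733] (array([541. , 122.1]), array([17.2, 33. ]), 41.0, np.int64(36), array([67.3, 74.8, 76.1]))
top corners of lid at z=.076, tab tip at .078
[0.6514 0.3143 0.077 ]
[0.6437 0.1094 0.077 ]
[0.5289 0.1117 0.077 ]
[0.5366 0.3153 0.077 ]
[0.4944 0.2177 0.077 ]
[0.533  0.2195 0.077 ]
```

```bash
cat >> h.py <<'E'
CY=np.radians(-2.3); CX=np.array([np.cos(CY),np.sin(CY),0]); HINGE=np.array([.5945,.2155,.066])+.056*CX
BAY=np.array([.5945,.2155,.008])-.035*np.array([-np.sin(CY),np.cos(CY),0])
def tab(th): return HINGE+CX*(-.142*np.cos(th)+.006*np.sin(th))+np.array([0,0,.142*np.sin(th)+.006*np.cos(th)])
def pose(grip,yaw,tilt=0,back=0):  # grip point, yaw deg, tilt deg about tool y (neg = fingertips forward)
    R=Ro.from_euler("xyz",[np.pi,0,np.radians(yaw)])*Ro.from_rotvec([0,np.radians(tilt),0])
    return np.array(grip)+R.apply([0,0,.0187-back]),R
def rows(poses):
    s=env.observe(); R0=Ro.from_euler("xyz",s["orientation"])
    print("t",round(s["time_s"],2),"q",s["qpos"].round(2),"tcp",s["tool_pos"].round(4))
    for p,R in poses:
        print(np.r_[R0.inv().apply(p-s["tool_pos"])/.6,(R0.inv()*R).as_rotvec()/np.pi].round(3).tolist())
E
python3 - <<'E'
from h import *
print(tab(0),tab(1.85),BAY)
rows([pose(tab(0),177.7,-30,.1),pose(tab(0),177.7,-30)])
E
```

```text
[0.50856928 0.21895133 0.072     ] [0.69532018 0.21145064 0.20084754] [0.59309539 0.1805282  0.008     ]
t 0.1 q [ 1.24  0.35  1.63  0.    1.16 -0.  ] tcp [0.204  0.5903 0.2306]
[-0.617, -0.438, 0.148, -0.025, -0.166, -0.091]
[-0.697, -0.414, 0.292, -0.025, -0.166, -0.091]
```

```bash
python3 -m inch '[[[-0.617,-0.438,0.148,-0.025,-0.166,-0.091],[-0.617,-0.438,0.148,-0.025,-0.166,-0.091],[-0.617,-0.438,0.148,-0.025,-0.166,-0.091],[-0.617,-0.438,0.148,-0.025,-0.166,-0.091],[-0.617,-0.438,0.148,-0.025,-0.166,-0.091],[-0.617,-0.438,0.148,-0.025,-0.166,-0.091],[-0.617,-0.438,0.148,-0.025,-0.166,-0.091],[-0.617,-0.438,0.148,-0.025,-0.166,-0.091]]]' 1 30
python3 - <<'E'
from h import *
rows([pose(tab(0),177.7,-30,.1)])
E
```

```text
time_s: 1.1
tool_pos: [0.4687, 0.2182, 0.1417]
orientation: [3.141, 0.524, 3.099]
contact_force: [-0.1, 0.3, 0.3]
gripper_width: 0.0858
gripper_force: 0.0
t 1.1 q [ 0.64  0.17  2.27 -0.88  0.43 -0.12] tcp [0.4687 0.2182 0.1417]
[0.001, 0.004, -0.002, -0.0, 0.0, -0.001]
```

Run:
```python
from h import *
p,d,X=wrist(); cv2.imwrite("pics/w1.png",p); np.save("w1.npy",X)
```

```text
(no output)
```

View pics/w1.png

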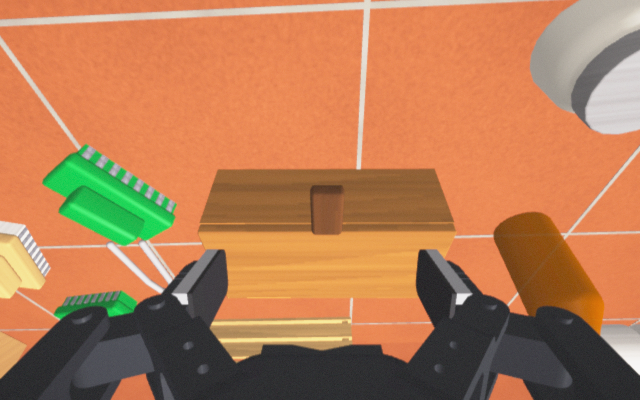

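The wrist view shows the tab at columns 311–343 and rows 186–233, centred between the fingers at column ~322. The lid edge is at row ~228. Next I'll read the tab's 3D position.

Run:
```python
from h import *
X=np.load("w1.npy")
print(np.nanmedian(X[190:226,315:340].reshape(-1,3),0), np.nanmin(X[190:226,315:340,2]),X[210,[308,312,316,327,338,342,346]].round(4).tolist())
print(X[[184,188,192,200,220,228],327].round(4).tolist())
L=X[229:246,200:455]; print("lid front corners",X[232,[206,449]].round(4).tolist())
m=(X[...,2]>.068)&(X[...,2]<.085)&(X[...,1]<.33)&(X[...,1]>.1); m[:160]=0; m[300:]=0; print(rect(X,m))
rows([pose(tab(0),177.7,-30)])
```

```text
[0.50529575 0.21819322 0.07764141] 0.07244895112553681 [[0.5358, 0.2017, 0.0526], [0.5081, 0.2073, 0.0773], [0.5077, 0.2102, 0.0778], [0.5081, 0.2181, 0.0777], [0.5087, 0.226, 0.0774], [0.5086, 0.2288, 0.0777], [0.5374, 0.2334, 0.0524]]
[[0.5366, 0.2179, 0.0213], [0.4927, 0.2187, 0.0709], [0.4917, 0.2186, 0.0758], [0.4971, 0.2184, 0.0783], [0.5186, 0.2178, 0.0783], [0.5292, 0.2174, 0.0774]]
lid front corners [[0.5337, 0.1216, 0.0746], [0.5416, 0.3134, 0.075]]
(array([569.4, 215.5]), array([205.3, 157. ]), 87.3, np.int64(16712), array([71.4, 75.7, 77.4]))
t 1.15 q [ 0.64  0.18  2.27 -0.88  0.42 -0.12] tcp [0.4691 0.2172 0.1413]
[0.001, 0.006, 0.164, -0.001, 0.0, -0.001]
```

```bash
sed -i 's/\.5945,\.2155/.593,.215/g; s/radians(-2.3)/radians(-2.5)/' h.py; python3 -m inch '[[[0.002,0.002,0.08,0,0,0],[0.002,0.002,0.165,0,0,0],[0.002,0.002,0.165,0,0,0],[0.002,0.002,0.165,0,0,0]]]' 1 30
python3 - <<'E'
from h import *
rows([pose(tab(0),177.5,-30)])
E
```

```text
time_s: 1.65
tool_pos: [0.5178, 0.2224, 0.0612]
orientation: [-3.138, 0.519, 3.106]
contact_force: [0.0, 0.1, 0.8]
gripper_width: 0.0852
gripper_force: 0.0
t 1.65 q [ 0.58  0.4   2.22 -1.3   0.3   0.26] tcp [0.5178 0.2224 0.0612]
[0.006, -0.007, 0.007, 0.0, -0.001, 0.002]
```

Run:
```python
from h import *
rows([pose(tab(0),177.5,-20)])
```

```text
t 1.65 q [ 0.58  0.4   2.22 -1.3   0.3   0.26] tcp [0.5178 0.2224 0.0612]
[0.012, -0.007, 0.006, 0.0, 0.054, 0.002]
```

```bash
python3 -m inch '[[[0.012,-0.007,0.006,0,0.054,0.002],[0.012,-0.007,0.006,0,0.054,0.002],[0.012,-0.007,0.006,0,0.054,0.002]]]' 1 30; python3 -m inch '[[[0,0,0,0,0,0],[0,0,0,0,0,0],[0,0,0,0,0,0],[0,0,0,0,0,0],[0,0,0,0,0,0],[0,0,0,0,0,0]]]' -1 30
python3 - <<'E'
from h import *
ths=np.arange(1,9)*.06
rows([pose(tab(t),177.5,-20+16*t) for t in ths])
E
```

```text
time_s: 2.02
tool_pos: [0.5133, 0.2193, 0.0562]
orientation: [3.139, 0.349, 3.099]
contact_force: [-0.4, -0.8, 1.0]
gripper_width: 0.0851
gripper_force: 0.0
time_s: 2.78
tool_pos: [0.5131, 0.22, 0.0543]
orientation: [3.137, 0.35, 3.096]
contact_force: [-10.1, 10.4, 10.2]
gripper_width: 0.0234
gripper_force: 33.2
t 2.77 q [ 0.51  0.4   2.14 -0.55  0.35 -0.52] tcp [0.5131 0.22   0.0543]
[-0.006, -0.003, -0.013, 0.001, 0.006, -0.001]
[-0.012, -0.002, -0.025, 0.001, 0.011, -0.0]
[-0.019, -0.002, -0.038, 0.001, 0.016, -0.0]
[-0.027, -0.002, -0.049, 0.001, 0.022, -0.0]
[-0.035, -0.002, -0.061, 0.001, 0.027, -0.0]
[-0.044, -0.002, -0.071, 0.001, 0.032, -0.0]
[-0.053, -0.002, -0.082, 0.001, 0.038, -0.0]
[-0.063, -0.002, -0.091, 0.001, 0.043, -0.0]
```

```bash
python3 -m inch '[[[-0.006,-0.002,-0.013,0,0.006,0],[-0.012,-0.002,-0.025,0,0.011,0],[-0.019,-0.002,-0.038,0,0.016,0],[-0.027,-0.002,-0.049,0,0.022,0],[-0.035,-0.002,-0.061,0,0.027,0],[-0.044,-0.002,-0.071,0,0.032,0],[-0.053,-0.002,-0.082,0,0.038,0],[-0.063,-0.002,-0.091,0,0.043,0]]]'
python3 - <<'E'
from h import *
s=env.observe(); print(s["torque"].round(2))
ths=.48+np.arange(1,9)*.07
rows([pose(tab(t),177.5,-20+16*t) for t in ths])
E
```

```text
time_s: 3.78
tool_pos: [0.5316, 0.2192, 0.119]
orientation: [3.135, 0.216, 3.094]
contact_force: [2.9, 18.3, -5.1]
gripper_width: 0.0233
gripper_force: 31.6
[2.71 0.1  0.69]
t 3.77 q [ 0.45  0.33  1.98 -0.16  0.64 -0.96] tcp [0.5316 0.2192 0.119 ]
[-0.008, -0.002, -0.012, 0.002, 0.007, -0.001]
[-0.02, -0.002, -0.023, 0.002, 0.013, -0.001]
[-0.032, -0.002, -0.033, 0.002, 0.019, -0.001]
[-0.046, -0.002, -0.042, 0.002, 0.025, -0.001]
[-0.059, -0.002, -0.051, 0.002, 0.032, -0.001]
[-0.074, -0.002, -0.058, 0.002, 0.038, -0.001]
[-0.089, -0.002, -0.064, 0.002, 0.044, -0.001]
[-0.104, -0.002, -0.069, 0.002, 0.05, -0.001]
```

```bash
python3 -m inch '[[[-0.008,0.003,-0.012,0,0.007,0],[-0.02,0.003,-0.023,0,0.013,0],[-0.032,0.003,-0.033,0,0.019,0],[-0.046,0.003,-0.042,0,0.025,0],[-0.059,0.003,-0.051,0,0.032,0],[-0.074,0.003,-0.058,0,0.038,0],[-0.089,0.003,-0.064,0,0.044,0],[-0.104,0.003,-0.069,0,0.05,0]]]'
python3 - <<'E'
from h import *
s=env.observe(); print(s["torque"].round(2))
ths=1.04+np.arange(1,9)*.07
rows([pose(tab(t),177.5,-20+16*t) for t in ths])
E
```

```text
time_s: 4.78
tool_pos: [0.5817, 0.2173, 0.1715]
orientation: [3.138, 0.054, 3.094]
contact_force: [-1.7, 12.3, -3.4]
gripper_width: 0.0238
gripper_force: 32.8
[1.93 0.67 0.21]
t 4.78 q [ 0.37  0.38  1.74 -0.02  0.97 -1.15] tcp [0.5817 0.2173 0.1715]
[-0.018, -0.003, -0.009, 0.001, 0.005, -0.001]
[-0.033, -0.003, -0.014, 0.001, 0.011, -0.001]
[-0.048, -0.003, -0.018, 0.001, 0.017, -0.001]
[-0.064, -0.003, -0.021, 0.001, 0.023, -0.001]
[-0.08, -0.003, -0.023, 0.001, 0.03, -0.001]
[-0.096, -0.003, -0.024, 0.001, 0.036, -0.001]
[-0.112, -0.003, -0.024, 0.001, 0.042, -0.001]
[-0.128, -0.002, -0.023, 0.001, 0.048, -0.001]
```

```bash
python3 -m inch '[[[-0.016,0.002,-0.009,0,0.005,0],[-0.033,0.002,-0.014,0,0.011,0],[-0.048,0.002,-0.018,0,0.017,0],[-0.064,0.002,-0.021,0,0.023,0],[-0.08,0.002,-0.023,0,0.03,0],[-0.096,0.002,-0.024,0,0.036,0],[-0.112,0.002,-0.024,0,0.042,0],[-0.128,0.002,-0.023,0,0.048,0]]]'
python3 - <<'E'
from h import *
s=env.observe(); print(s["torque"].round(2))
ths=1.60+np.arange(1,6)*.05
rows([pose(tab(t),177.5,-20+16*t) for t in ths])
E
```

```text
time_s: 5.78
tool_pos: [0.6572, 0.2144, 0.1889]
orientation: [3.14, -0.098, 3.095]
contact_force: [-2.4, 7.8, -2.5]
gripper_width: 0.0233
gripper_force: 34.1
[ 1.2   0.57 -0.15]
t 5.78 q [ 0.3   0.54  1.44  0.04  1.25 -1.24] tcp [0.6572 0.2144 0.1889]
[-0.012, -0.004, -0.0, 0.001, 0.004, -0.001]
[-0.023, -0.004, 0.0, 0.001, 0.009, -0.001]
[-0.034, -0.004, 0.001, 0.001, 0.013, -0.001]
[-0.046, -0.004, 0.003, 0.001, 0.018, -0.001]
[-0.057, -0.003, 0.005, 0.001, 0.022, -0.001]
```

```bash
python3 -m inch '[[[-0.012,0.001,0,0,0.004,0],[-0.023,0.001,0,0,0.009,0],[-0.034,0.001,0.001,0,0.013,0],[-0.046,0.001,0.003,0,0.018,0],[-0.055,0.001,0.005,0,0.022,0],[-0.055,0.001,0.005,0,0.022,0],[-0.055,0.001,0.005,0,0.022,0]]]'
python3 - <<'E'
from h import *
s=env.observe(); print(s["torque"].round(2))
p,d,X=wrist(); cv2.imwrite("pics/w2.png",p)
p,d=eyes.capture("scene"); Z=fixed("scene",p,d); cv2.imwrite("pics/s2.png",p)
rows([])
E
```

```text
time_s: 6.65
tool_pos: [0.69, 0.2132, 0.1827]
orientation: [3.14, -0.166, 3.095]
contact_force: [-0.9, 5.8, -0.7]
gripper_width: 0.0234
gripper_force: 35.0
[ 0.84  0.24 -0.14]
t 6.75 q [ 0.27  0.63  1.31  0.05  1.36 -1.27] tcp [0.69   0.2131 0.1827]
```

```bash
python3 -m inch '[[[0,0,0,0,0,0],[0,0,0,0,0,0],[0,0,0,0,0,0],[0,0,-0.1,0,0,0],[0,0,-0.2,0,0,0],[0,0,-0.2,0,0,0]]]' 1 30
python3 - <<'E'
from h import *
p,d=eyes.capture("scene"); cv2.imwrite("pics/s2.png",p[100:320,200:480])
X=fixed("scene",p,d); z=X[...,2]
m=(z>.15)&(z<.22)&(X[...,0]>.6)&(X[...,0]<.76)&(X[...,1]>.19)&(X[...,1]<.24)
for k in(.09,.11,.13,.15,.17,.19): 
    q=(abs(z-k)<.006)&(X[...,0]>.6)&(X[...,0]<.76)&(X[...,1]>.12)&(X[...,1]<.31)
    print(k,q.sum(),np.nanmedian(X[q],0).round(4))
G=np.array([.6475,-.161,.0])
rows([pose(G+[0,0,.052],161.2,0,.1),pose(G+[0,0,.052],-18.8,0,.1)])
E
```

```text
time_s: 7.5
tool_pos: [0.7133, 0.2112, 0.3085]
orientation: [3.137, -0.154, 3.095]
contact_force: [0.8, -0.9, -0.3]
gripper_width: 0.0854
gripper_force: 0.0
0.09 24 [0.6655 0.213  0.0892]
0.11 26 [0.672  0.208  0.1104]
0.13 27 [0.6779 0.2214 0.1292]
0.15 24 [0.6832 0.211  0.1489]
0.17 175 [0.6845 0.1838 0.1717]
0.19 21 [0.6921 0.2014 0.191 ]
t 7.55 q [ 0.26  0.58  1.13  0.05  1.58 -1.26] tcp [0.7118 0.2109 0.3051]
[0.032, -0.625, 0.293, -0.006, -0.05, 0.089]
[0.032, -0.625, 0.293, 0.072, -0.009, -0.908]
```

View pics/s2.png

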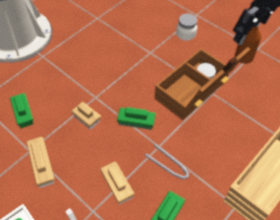

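The crop shows the lid open and leaning back, with the tin visible in the small compartment. The depth profile gives a lean of ~15°, so the lid is on its stop. Next is the mid brush.

```bash
python3 -m inch '[[[0.032,-0.625,0.293,-0.006,-0.05,0.089],[0.032,-0.625,0.293,-0.006,-0.05,0.089],[0.032,-0.625,0.293,-0.006,-0.05,0.089],[0.032,-0.625,0.293,-0.006,-0.05,0.089],[0.032,-0.625,0.293,-0.006,-0.05,0.089],[0.032,-0.625,0.293,-0.006,-0.05,0.089],[0.032,-0.625,0.293,-0.006,-0.05,0.089],[0.032,-0.625,0.293,-0.006,-0.05,0.089]]]' 0.2; python3 -m inch '[[[0,0,0,0,0,0],[0,0,0,0,0,0]]]'
python3 - <<'E'
from h import *
p,d,X=wrist(); cv2.imwrite("pics/w3.png",p)
z=X[...,2]; m=(abs(X[...,0]-.647)<.08)&(abs(X[...,1]+.161)<.06)
print("all",rect(X,m&(z>.02)&(z<.07)),"ridge",rect(X,m&(z>.045)&(z<.07)))
rows([pose([.6475,-.161,.052],161.2)])
E
```

```text
time_s: 8.55
tool_pos: [0.6425, -0.1633, 0.1281]
orientation: [-3.137, -0.011, 2.812]
contact_force: [-0.2, 0.7, -0.3]
gripper_width: 0.0514
gripper_force: 0.0
time_s: 8.8
tool_pos: [0.6457, -0.1599, 0.1314]
orientation: [-3.139, -0.005, 2.816]
contact_force: [0.1, 0.5, 0.4]
gripper_width: 0.0514
gripper_force: 0.0
all (array([ 644.7, -161.9]), array([ 46. , 103.3]), 71.3, np.int64(7173), array([28.9, 31.2, 55.3])) ridge (array([ 644.6, -161.9]), array([21.9, 61.7]), 70.8, np.int64(2459), array([51.6, 54.5, 55.8]))
t 8.85 q [-0.24  0.52  1.62 -0.    1.01 -1.49] tcp [ 0.6458 -0.1599  0.1315]
[-0.004, -0.0, 0.164, -0.001, -0.002, 0.001]
```

View pics/w3.png

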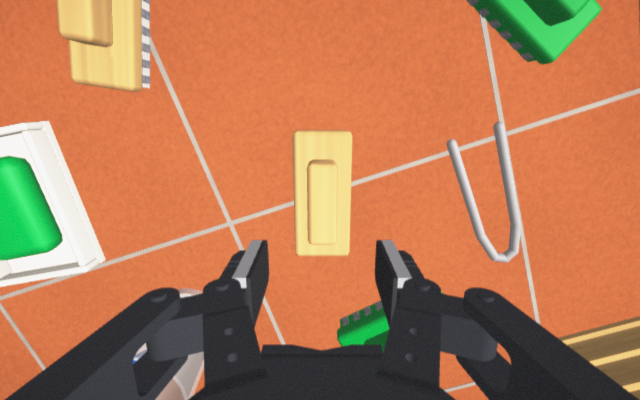

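The view shows the pale mid brush at columns 294–352 and rows 131–255, with its ridge at column 322, centred between the fingers. Its measured size (103×46 mm) and height (55 mm) match the text.

```bash
python3 -m inch '[[[0,-0.003,0.08,-0.001,-0.002,0],[0,-0.003,0.14,-0.001,-0.002,0],[0,-0.003,0.163,-0.001,-0.002,0],[0,-0.003,0.163,-0.001,-0.002,0],[0,-0.003,0.163,-0.001,-0.002,0]]]'; python3 -m inch '[[[0,0,0,0,0,0],[0,0,0,0,0,0],[0,0,0,0,0,0],[0,0,0,0,0,0],[0,0,0,0,0,0]]]' -1 45; python3 -m inch '[[[0,0,-0.08,0,0,0],[0,0,-0.16,0,0,0],[0,0,-0.24,0,0,0],[0,0,-0.24,0,0,0]]]'
python3 - <<'E'
from h import *
print(BAY)
B=BAY+[0,0,.052]
rows([pose(B+[0,0,.11],87.5),pose(B,87.5)])
E
```

```text
time_s: 9.48
tool_pos: [0.6453, -0.163, 0.0349]
orientation: [3.141, 0.003, 2.815]
contact_force: [0.1, 0.6, -0.5]
gripper_width: 0.0512
gripper_force: 0.0
time_s: 10.1
tool_pos: [0.6449, -0.1631, 0.0346]
orientation: [3.141, 0.002, 2.815]
contact_force: [-1.5, 1.2, 6.6]
gripper_width: 0.0211
gripper_force: 44.8
time_s: 10.6
tool_pos: [0.6465, -0.1636, 0.1821]
orientation: [3.141, 0.008, 2.815]
contact_force: [-0.1, 0.1, -1.3]
gripper_width: 0.0211
gripper_force: 44.7
[0.59147332 0.18003331 0.008     ]
t 10.6 q [-0.25  0.46  1.59 -0.    1.09 -1.49] tcp [ 0.6465 -0.1636  0.1821]
[0.271, 0.513, 0.049, 0.002, 0.002, 0.41]
[0.273, 0.513, 0.233, 0.002, 0.002, 0.41]
```

```bash
python3 -m inch '[[[0.271,0.513,0.049,0.002,0.002,0.41],[0.271,0.513,0.049,0.002,0.002,0.41],[0.271,0.513,0.049,0.002,0.002,0.41],[0.271,0.513,0.049,0.002,0.002,0.41],[0.271,0.513,0.049,0.002,0.002,0.41],[0.271,0.513,0.049,0.002,0.002,0.41],[0.271,0.513,0.049,0.002,0.002,0.41],[0.271,0.513,0.049,0.002,0.002,0.41]]]'; python3 -m inch '[[[0,0,0,0,0,0],[0,0,0,0,0,0]]]'
python3 - <<'E'
from h import *
p,d,X=wrist(); cv2.imwrite("pics/w4.png",p); np.save("w4.npy",X)
rows([pose(BAY+[0,0,.11],87.5),pose(BAY+[0,0,.0533],87.5)])
E
```

```text
time_s: 11.6
tool_pos: [0.5879, 0.1811, 0.1466]
orientation: [-3.132, -0.0, 1.529]
contact_force: [0.0, 0.5, -0.9]
gripper_width: 0.0211
gripper_force: 44.7
time_s: 11.85
tool_pos: [0.5888, 0.1801, 0.1476]
orientation: [-3.134, -0.001, 1.528]
contact_force: [-0.2, 0.5, -0.9]
gripper_width: 0.021
gripper_force: 44.7
t 11.9 q [0.29 0.43 1.72 0.   1.   0.33] tcp [0.5889 0.1802 0.1477]
[-0.0, 0.005, 0.081, -0.002, -0.0, 0.0]
[-0.0, 0.006, 0.175, -0.002, -0.0, 0.0]
```

View pics/w4.png

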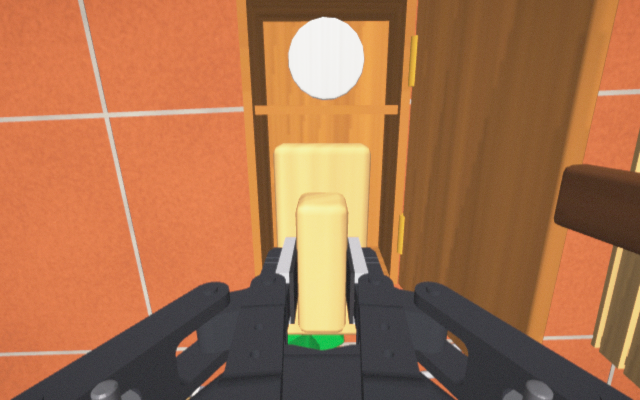

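The view shows the brush held square between the side walls (columns 250–405), with the partition at row ~110. I'll check the wall positions against the placing target.

Run:
```python
from h import *
X=np.load("w4.npy"); 
print("part",X[110,[290,330,370]].round(4).tolist())
print("left rim",X[[130,180],:][:,[246,249,252,256]].round(3).tolist()); print("right",X[130,[384,390,396,400,403]].round(3).tolist())
print("brush far end",X[[148,160],322].round(4).tolist(),"sides",X[160,[278,366]].round(4).tolist())
```

```text
part [[0.5685, 0.2455, 0.0574], [0.5966, 0.2443, 0.0581], [0.6247, 0.2431, 0.0572]]
left rim [[[0.538, 0.234, 0.066], [0.541, 0.234, 0.067], [0.542, 0.233, 0.066], [0.543, 0.233, 0.057]], [[0.517, 0.184, 0.0], [0.536, 0.198, 0.066], [0.538, 0.198, 0.065], [0.542, 0.198, 0.066]]]
right [[0.643, 0.225, 0.01], [0.643, 0.227, 0.037], [0.643, 0.229, 0.058], [0.644, 0.229, 0.065], [0.646, 0.229, 0.066]]
brush far end [[0.5909, 0.2291, 0.1435], [0.5907, 0.2238, 0.1451]] sides [[0.5703, 0.2244, 0.1434], [0.611, 0.2227, 0.1431]]
```

```bash
python3 -m inch '[[[0,0.006,0.04,-0.002,0,0],[0,0.006,0.08,-0.002,0,0],[0,0.006,0.12,-0.002,0,0],[0,0.006,0.15,-0.002,0,0],[0,0.006,0.165,-0.002,0,0],[0,0.006,0.172,-0.002,0,0],[0,0.006,0.174,-0.002,0,0],[0,0.006,0.174,-0.002,0,0]]]'
```

```text
time_s: 12.9
tool_pos: [0.592, 0.1809, 0.0439]
orientation: [-3.141, -0.001, 1.527]
contact_force: [0.2, -0.4, -1.0]
gripper_width: 0.021
gripper_force: 44.8
```

```bash
python3 -m inch '[[[0,0,0.002,0,0,0],[0,0,0.004,0,0,0],[0,0,0.004,0,0,0]]]'
```

```text
time_s: 13.28
tool_pos: [0.5921, 0.181, 0.0425]
orientation: [-3.141, -0.001, 1.527]
contact_force: [-3.6, -0.7, 12.4]
gripper_width: 0.0212
gripper_force: 46.4
```

Contact with the floor (12 N). I'll release gently, retreat and check.

```bash
python3 -m inch '[[[0,0,-0.001,0,0,0],[0,0,-0.001,0,0,0],[0,0,-0.001,0,0,0],[0,0,-0.001,0,0,0]]]' -0.1; python3 -m inch '[[[0,0,-0.03,0,0,0],[0,0,-0.08,0,0,0],[0,0,-0.16,0,0,0],[0,0,-0.24,0,0,0],[0,0,-0.3,0,0,0],[0,0,-0.3,0,0,0],[0,0,-0.3,0,0,0]]]'
python3 - <<'E'
from h import *
p,d,X=wrist(); cv2.imwrite("pics/w5.png",p); z=X[...,2]
m=(abs(X[...,0]-.592)<.045)&(abs(X[...,1]-.18)<.06)
r=m&(z>.056)&(z<.072); b=m&(z>.03)&(z<.045)
print("ridge",rect(X,r),"block",rect(X,b)); Q=X[b]; print(np.linalg.lstsq(np.c_[Q[:,:2],np.ones(len(Q))],Q[:,2],rcond=None)[0].round(3))
p,d=eyes.capture("top"); Z=fixed("top",p,d)
for k in(.09,.12,.15,.19):
    q=(abs(X[...,2]-k)<.006)&(X[...,0]>.63)&(X[...,0]<.76)&(X[...,1]>.12)&(X[...,1]<.31); print(k,q.sum(),np.nanmedian(X[q],0).round(4))
E
```

```text
time_s: 13.78
tool_pos: [0.5915, 0.1808, 0.0414]
orientation: [-3.14, -0.001, 1.527]
contact_force: [-0.2, 0.7, -0.1]
gripper_width: 0.0382
gripper_force: 0.0
time_s: 14.65
tool_pos: [0.5915, 0.1805, 0.2218]
orientation: [-3.14, -0.001, 1.527]
contact_force: [-0.8, -0.5, -1.7]
gripper_width: 0.038
gripper_force: 0.0
ridge (array([584. , 160.9]), array([103.2,  38.3]), 68.1, np.int64(1385), array([60. , 62.5, 63.9])) block (array([583.1, 174.9]), array([113.8,  63.4]), 86.5, np.int64(2824), array([36.4, 38.6, 40. ]))
[-0.001 -0.002  0.039]
0.09 1674 [0.656  0.2294 0.0901]
0.12 2342 [0.6647 0.2299 0.1202]
0.15 3313 [0.6732 0.2284 0.1502]
0.19 778 [0.6844 0.2129 0.1902]
```

View pics/w5.png

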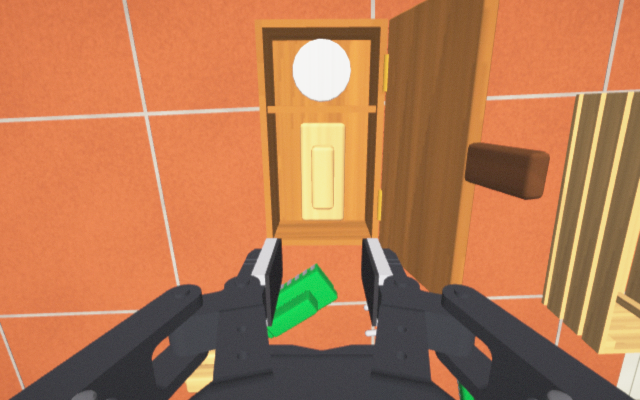

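The view shows the brush flat and centred in the larger compartment (columns 301–345, rows 123–220). Its block top is at 38.6 mm, with no tilt. The lid leans ~16°, and the gripper is clear.

```bash
python3 -c "
from workcell import env
print(env.close_job())"
```

```text
the job is handed in; nothing more can be done
None
```

I opened the lid onto its stop, set the middle brush flat in the larger compartment, touched none of the other things, and handed the job in at about 15 s; the system returned no verdict.

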